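Pass the tile rack through the gated chute

TASK

Press the yellow bar down with one fingertip to hold the red gate open and, while it stays held, push the wooden rack of glaze test tiles along the chute past the gate with the other finger until it sits fully home against the end stop. Then let the bar go so that the gate shuts behind the rack. Push only: do not pick the rack up, do not let it touch the gate, and leave the two small jars and the red rubber rib where they are.

Things in the scene. Friction and masses are not known exactly. Their poses are not given: they have to be found in the camera images.
- chute: Fixed straight chute, open at the top and upstream end. Origin: table level, mid-channel, in the gate plane. +x = way the rack travels, +y = side of the yellow bar, z up. Channel: floor top z 4 mm, 50 mm wide (y -25 to 25), from x -245 to 112 mm; side walls 5 mm thick, top z 30 mm. Plywood base 4 mm thick reaches y 89 mm under the bar. Push the rack along +x.
- chute_stop (a point): Centre of the rubber face of the end stop, at chute x 112, y 0, z 22 mm; the stop is 38 mm high.
- gate_hinge (a point): Point on the hinge shaft (8 mm thick) in the gate plane, at chute y 43, z 36 mm; the shaft runs parallel to the chute. Its two bearing posts, top z 47 mm, stand at chute x -239 and 67 mm.
- gate_turn (a joint): Hinge of gate and press bar (one rigid part), rad: 0 = shut, panel across the channel; 1.4 = open stop. Above 0.8 the panel clears the rack; at 1.2 it overhangs the channel edge by 5 mm at most, so a finger on the channel's centre line passes. A light spring shuts it when let go; holding it open takes about 2 to 6 N down on the bar. Pushing along the chute cannot open it.
- press_bar (a point): Yellow round bar, 12 mm thick, parallel to the chute, from chute x -235 to 63 mm, carried at its two ends only, so a fingertip can slide along its top while holding it down. This point: on its centre line, in the gate plane. At joint value q the centre line is at chute y = 43 + 32 cos(0.663 - q), z = 36 + 32 sin(0.663 - q) mm (shut: y 68, z 56; q 1.2: y 70, z 20). Pressed down it opens the gate.
- gate: The swinging gate (with the yellow bar). Its red and white panel, 6 mm thick along the chute, swings across the chute. Shut, it lies over the channel from chute y 35 to -9 mm, z 32 to 50 mm, and blocks the rack; open, it stands up beside the channel, top at most 95 mm above the table. Origin: on the hinge shaft, in the gate plane.
- rack: Loose wooden rack with five coloured glaze test tiles fixed in it, 80 mm along the chute (its x), 46 mm wide, 42 mm high, about 0.4 kg; starts in the chute upstream of the gate. Origin: centre of its underside. Flat end boards, 44 mm wide, 42 mm high, at x -40 (push here) and +40 mm. Home = front board against the end stop: origin at chute x 72 mm.
- jar_small: Loose small jar with white lid, 52 mm across, 82 mm high, beside the chute; origin at the centre of its underside. To be left alone.
- jar_teal: Loose small whitish jar with white lid, 64 mm across, 87 mm high, beside the chute; origin at the centre of its underside. To be left alone.
- rubber_rib: Loose red kidney-shaped rubber rib lying flat, 45x96x9 mm, on the bar's side of the chute; origin at the centre of its underside. To be left alone.

How it is judged (in metres and radians):
On the way:
1. a finger holds the gate open by the bar while the rack goes through under it (value of joint gate_turn above 0.75 rad and contact force between the fingers and gate above 0.5 N and contact force between the fingers and rack above 0.05 N and x of rack in the frame of chute between -0.04 and 0.045 m), for 0.1 s.
At the end, for the whole second after the job is handed in: The rack stands flat and at rest in the chute within 12 mm of the end stop, past the gate, and the gate is shut (joint below 0.08 rad) (x of rack in the frame of chute between 0.06 and 0.076 m and y of rack in the frame of chute between -0.006 and 0.006 m and z of rack in the frame of chute below 0.008 m and angle between rack's own z axis and vertical below 0.05 rad and linear speed of rack below 0.01 m/s and value of joint gate_turn below 0.08 rad); the robot touches nothing.
It fails at once if the rack was lifted out of the chute or tipped (z of rack in the frame of chute above 0.016 m or angle between rack's own z axis and vertical above 0.3 rad).
It fails at once if the rack touched the gate (more than 1 N) (contact force between rack and gate above 1 N).
It fails at once if the gate came down while the rack was under it (value of joint gate_turn below 0.5 rad and x of rack in the frame of chute between -0.036 and 0.036 m).
It fails at once if a jar or the rubber rib was disturbed (moved more than 20 mm) (distance of any of jar_small, jar_teal, rubber_rib from where it was at the start of the episode above 0.02 m).
It also fails if it takes over 40 s, if anything falls off the work surface, if the arm or the gripper's body presses on something with over 40 N, if the wrist force passes 120 N, or if a joint passes its speed limit or range.

ROBOT

A 6-joint arm with a two-finger parallel gripper is mounted at the origin on the work surface; the furniture and walls round the work are solid. World frame = base frame: x ahead of the robot, y to its left, z up, the work surface at z = 0. Lengths are in mm, angles in degrees, forces in N, time in s.
With the tool pointing down it reaches from about 325 to 925 mm from the base axis. Payload 3.1 kg.
Tool frame: the origin (TCP) lies on the centre line of the jaws, within the pads' length; the fingertips stand manip.tcp_to_tips ahead of it and the grasp point (between the pads) lies 3 mm ahead of it (manip.tcp_to_tips is the distance from the TCP to the fingertips, in mm); z points along the fingers, y is the line along which they close (so a half turn about z gives the same grasp; the last joint's range is limited). The gripper opens to 85 mm and grips with 20 to 120 N. Pads are 22 mm wide; open, the fingers measure 114 mm over their backs; the gripper's body (76 mm by 85 mm) begins 54 mm behind the grasp point. The pads swing forward as they close: fully open they stand 13 mm farther back than shut.
Start: joints at [-70.829, 12.427, 92.441, -0, 75.132, -6.429], TCP at [270.073, -563.649, 253.3] pointing down, gripper open.
Joint ranges: [-157.48, 157.48], [-44.54, 120.13], [17.64, 146.25], [-64.5, 244.5], [7.68, 150.69], [-147.95, 147.95]. Speed limits (degrees/s): [159.86, 159.86, 180, 180, 180, 180].

INTERFACE

Orientations are given as [roll, pitch, yaw] about the fixed x, y, z axes, in that order (R = Rz(yaw) Ry(pitch) Rx(roll)).
In Python, from cell import manip gives the robot as it stands.
- The arm moves only by the tool jog_arm, never from a script. Its argument "steps" is text: rows parted by semicolons, each of 7 numbers parted by spaces: the shift along the world's x, y, z in normalised numbers (1 is 500 mm), then the turn, a rotation vector about the world's x, y, z in parts of the range, where 1.0 means 180 degrees, then the finger opening in cm, from 0 to 8.54. A call has 1 to 20 rows; each row is the pose to reach, as a shift and turn from the pose commanded when the call began; what a row does not reach only later rows make up. A row lasts 1/12 s, in which the tool goes at most 41.7 mm and 7.16 degrees, less where a joint would pass 70% of its speed; a pose out of reach is approached as far as the arm can. No shift or turn number may pass 1 either way. A call with a gripper value outside its range is refused whole. The fingers move at their own pace and stop on an object; the grip force is fixed at half the most. Time passes only in rows, so rows that repeat a pose let the fingers close. It gives the time, the measured TCP pose, the force, the opening and the grip force at its end, in the units of the state.
- manip.sense(): the state, without advancing time (a new reading comes with each control period).
- manip.get_image(name): name is "scene" or "top"; returns a dict with "image" (400x640x3 uint8, red, green, blue), "intrinsics" (3x3 intrinsics, pixels), "R" (3x3) and "t" (3): a world point X has camera coordinates R X + t. Camera axes: x right, y down, z forward; pixel columns grow to the right and rows downward; lengths in mm; the calibration is good to about 2 mm. A picture is of the moment at which its call begins. There is no depth.
- manip.hand_in(): hands the job in; it is judged then, once.
The state is a dict: "clock": time; "joint_positions": joint angles; "joint_velocities": joint speeds; "tau": joint torques, N m; "eef_pos": TCP position; "orientation": TCP orientation; "force": force on the tool from outside, world axes, zero at the start; "ft_torque": the same for the moment, N m; "finger_gap": opening from 0.0 (shut) to 1.0 (fully open); "finger_force": force on a finger pad.
Only numpy, scipy, OpenCV 4.12 (cv2) and the standard library are available. Lean on these libraries where they do the work, as an engineer would, in place of code of your own. Each camera call takes 0.05 s, during which the arm holds its last target. There are 200 camera calls.

## Working session

There is one attempt and no reset: what is moved stays moved. The work goes in short steps, Python scripts to look and compute and a tool call to move; the robot and the scene stay as the last step left them, time stands still between calls to the robot, and variables do not carry over. Pictures are saved under pics/ and viewed, at most 10 in all, crops included, and the job is handed in when it is done.

Besides the shell and the picture viewer there is one more tool, called after "Call:" by a JSON object that holds its "method" and its "body", one argument or row to a line. jog_arm: Moves the arm, as the interface text tells. Its arguments: {"type":"object","properties":{"steps":{"type":"string"}},"required":["steps"]}

```bash
mkdir -p pics; ls; python3 - <<'E'
from cell import manip
import cv2,pickle
d={n:manip.get_image(n) for n in("scene","top")}
pickle.dump(d,open("im0.pkl","wb"))
for n in d:
    cv2.imwrite(f"pics/{n}0.png",d[n]["image"][:,:,::-1]); print(n,d[n]["intrinsics"].tolist(),d[n]["R"].round(4).tolist(),d[n]["t"])
print(manip.sense(),manip.tcp_to_tips)
E
```

```text
pics
scene [[375.3911943935036, 0.0, 323.4605719660121], [0.0, 375.3911943935036, 195.83460171968318], [0.0, 0.0, 1.0]] [[-0.8157, -0.5784, 0.0084], [-0.3759, 0.519, -0.7677], [0.4397, -0.6294, -0.6408]] [495.88053875 265.49984875 665.62496187]
top [[445.9350380973365, 0.0, 315.8201215249195], [0.0, 445.9350380973365, 200.9500260105968], [0.0, 0.0, 1.0]] [[0.0249, -0.9996, -0.0129], [-0.9951, -0.0235, -0.0959], [0.0955, 0.0152, -0.9953]] [ 25.44231713 576.38227228 889.61297144]
{'clock': 0.1, 'joint_positions': array([-7.08301655e+01,  1.24725449e+01,  9.25204297e+01,  6.02434953e-04,
        7.51325005e+01, -6.42916494e+00]), 'joint_velocities': array([-0.01171697, -0.12210516, -0.18788208,  0.0517951 , -0.0305442 ,
        0.06153505]), 'tau': array([-9.47019180e-04, -3.98080838e+01, -3.04970527e+01, -1.93976462e-04,
        4.23448073e-03, -4.52371708e-06]), 'eef_pos': array([ 269.8319609 , -562.98407207,  252.08717827]), 'orientation': array([-1.79875379e+02, -1.46283087e-02,  2.55988283e+01]), 'force': array([-0.11301397, -0.16266957, -0.1488199 ]), 'ft_torque': array([-0.0231648 , -0.0050772 , -0.00284368]), 'finger_force': 0.0, 'finger_gap': 1.001781941103364} 22.0
```

View pics/scene0.png

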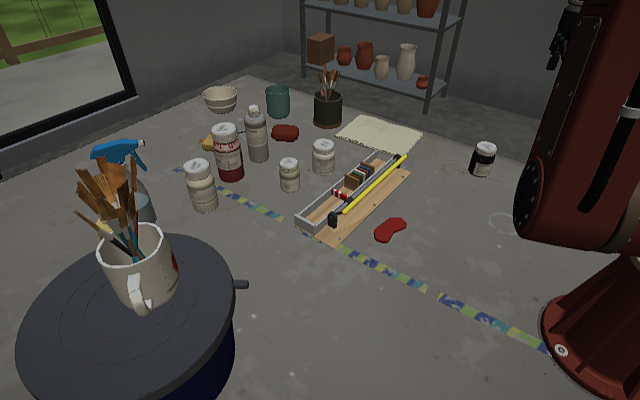

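View pics/top0.png

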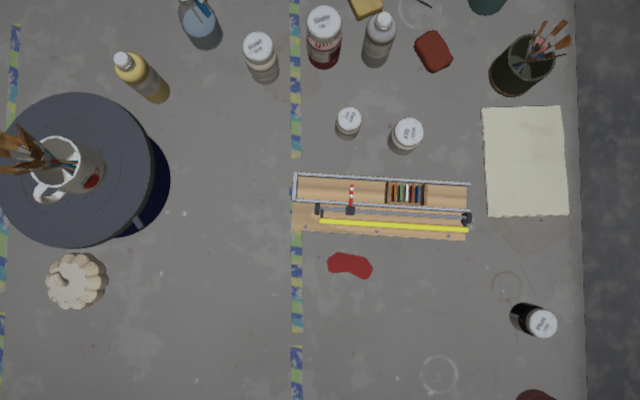

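The scene shows the chute at about (355,190) with the rack midway. In the top view the chute runs from the open upstream end at column ~470 to the stop at ~295. The gate panel is at (351,195), the rack at (405,192), the yellow bar at row ~225 and the rib at (350,265). The jars are at (348,122) and (407,133).

```bash
cat > h.py <<'E'
import numpy as np,cv2
def ray(d,uv,z):
    K,R,t=d["intrinsics"],d["R"],np.array(d["t"]).ravel()
    v=R.T@np.linalg.inv(K)@[uv[0],uv[1],1]; c=-R.T@t
    return c+v*(z-c[2])/v[2]
def mask(d,lo,hi,box):
    m=cv2.inRange(cv2.cvtColor(d["image"],cv2.COLOR_RGB2HSV),np.array(lo),np.array(hi))
    o=np.zeros_like(m); a,b,c,e=box; o[c:e,a:b]=m[c:e,a:b]; return o
def proj(d,X):
    p=d["intrinsics"]@(d["R"]@np.array(X,float)+np.array(d["t"]).ravel()); return p[:2]/p[2]
E
python3 - <<'E'
import pickle; from h import *
d=pickle.load(open("im0.pkl","rb"))
for n,box in(("top",(290,490,160,250)),("scene",(290,430,140,250))):
    D=d[n]; m=mask(D,(22,150,120),(35,255,255),box)
    p=np.argwhere(m)[:,::-1].astype(float)
    W=np.array([ray(D,q,56) for q in p]); 
    c=W.mean(0); vx=np.linalg.svd((W-c)[:,:2])[2][0]; vx*=np.sign(vx[1]); s=(W-c)[:,:2]@vx
    e1=c[:2]+vx*s.min(); e2=c[:2]+vx*s.max()
    print(n,len(p),"ends",e1,e2,"len",np.ptp(s),"ang",np.degrees(np.arctan2(vx[1],vx[0])), "width",np.ptp((W-c)[:,:2]@[-vx[1],vx[0]]))
    m=mask(D,(0,150,100),(8,255,255),box)|mask(D,(172,150,100),(180,255,255),box)
    k=cv2.connectedComponentsWithStats(m)
    print([(s.tolist(),ray(D,cc,50)[:2].round(1)) for s,cc in zip(k[2][1:],k[3][1:]) if s[4]>4])
im=d["top"]["image"][160:250,285:485,::-1]
cv2.imwrite("pics/c1.png",cv2.resize(im,None,fx=4,fy=4,interpolation=cv2.INTER_CUBIC))
E
```

```text
top 368 ends [ 523.91558985 -260.72658461] [534.97164324  31.85185156] len 292.7872566000585 ang 87.83591729084795 width 9.517967800444474
[([350, 191, 3, 3, 9], array([593.2, -31.2])), ([349, 199, 3, 8, 16], array([572.1, -30.3]))]
scene 380 ends [ 522.07879283 -266.68765822] [534.00134965  31.24275983] len 298.1688806069409 ang 87.70836462965867 width 12.919744823650555
[([336, 190, 2, 3, 5], array([591.3, -31. ])), ([341, 193, 6, 5, 15], array([570.3, -30.6])), ([374, 218, 32, 23, 424], array([429.3,   8.1]))]
```

View pics/c1.png

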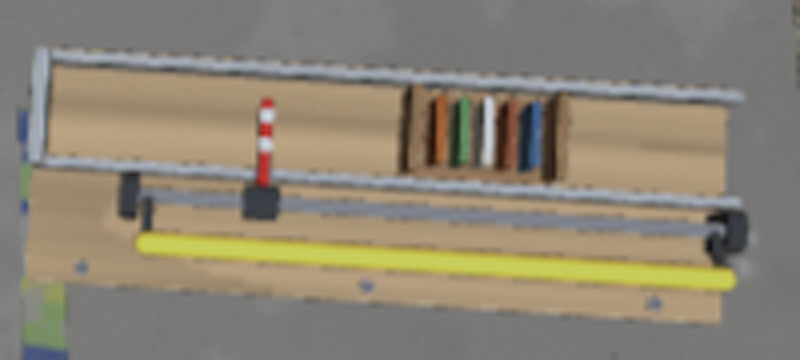

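```bash
python3 - <<'E'
import pickle; from h import *
d=pickle.load(open("im0.pkl","rb")); D=d["top"]
a=np.radians(87.77);u=np.array([np.cos(a),np.sin(a)]);v=np.array([-u[1],u[0]])
B=np.array([534.5,31.5])-63*u; O=B-68*v; print("O",O)
ch=lambda uv,z:(lambda w:(np.round([(w-O)@u,(w-O)@v],1)))(ray(D,uv,z)[:2])
c=lambda x,y:(285+(x+.5)/4-.5,160+(y+.5)/4-.5)
for n,p,z in [("rackfront top",(406,86),46),("rackfront bot",(404,172),46),("rack back top",(569,95),46),("rack back bot",(564,182),46),
 ("upwall outer L",(100,54),30),("upwall outer R",(740,93),30),("lowwall outer R",(740,207),30),("lowwall outer L",(80,167),30),("stop left",(33,160),38),("stop left",(38,50),38),("stop right",(50,60),38),("base bl",(22,275),4),("base br",(720,322),4),("panel tip",(267,99),50),("hingeR",(715,231),40),("hinge L",(150,196),40)]:
    print(n,ch(c(*p),z))
for n,p in(("rib",(350,265)),("jar1",(348,122)),("jar2",(408,133))): print(n,ch(p,9 if n=="rib" else 84))
# overlay of the measured frame
im=cv2.resize(D["image"][160:250,285:485,::-1],None,fx=4,fy=4,interpolation=cv2.INTER_CUBIC)
for x0,y0,x1,y1,z in [(-245,25,112,25,30),(-245,-25,112,-25,30),(-245,30,112,30,30),(-235,68,63,68,56),(0,35,0,-9,50),(112,-25,112,25,38),(-245,89,112,89,4)]:
    q=[tuple(int(k) for k in ((proj(D,[*(O+x*u+y*v),z])-[285,160])*4+1.5)) for x,y in((x0,y0),(x1,y1))]
    cv2.line(im,q[0],q[1],(255,0,255),1)
cv2.imwrite("pics/c2.png",im)
E
```

```text
O [599.99710817 -34.09823795]
rackfront top [-67.1 -20.1]
rackfront bot [-68.2  23.6]
rack back top [-149.2  -20.6]
rack back bot [-148.5   23.6]
upwall outer L [ 88.9 -29.4]
upwall outer R [-240.1  -29.5]
lowwall outer R [-241.9   29.2]
lowwall outer L [95.4 29.8]
stop left [119.1  28.4]
stop left [120.5 -28.2]
stop right [114.  -23.4]
base bl [123.1  86.1]
base br [-241.9   87.4]
panel tip [ 2.8 -8.6]
hingeR [-226.5   43. ]
hinge L [58.5 43.2]
rib [ -6.2 153.9]
jar1 [  18.3 -126.7]
jar2 [ -99.9 -111.8]
```

View pics/c2.png

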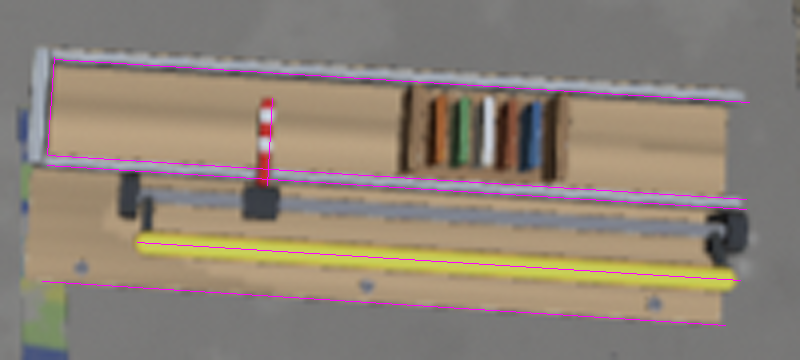

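The overlay fits the chute walls, bar and panel, with about 1.5 mm correction along x. The rack's back board is at chute x ≈ -150. Next I move over the bar behind the rack, fingers 60 mm apart across the chute.

The rows are not in the units I measure in: shifts go in shares of 500 mm and turns go in shares of 180 degrees. I convert before sending: 35.76 cm / 50 = 0.7152, 28.82 cm / 50 = 0.5764, 62.2 degrees / 180 = 0.3456.

Call:
{"method": "jog_arm", "body": {
  "steps": "0.5764 0.7152 0 0 0 0.3456 6; 0.5764 0.7152 0 0 0 0.3456 6; 0.5764 0.7152 0 0 0 0.3456 6; 0.5764 0.7152 0 0 0 0.3456 6; 0.5764 0.7152 0 0 0 0.3456 6; 0.5764 0.7152 0 0 0 0.3456 6; 0.5764 0.7152 0 0 0 0.3456 6; 0.5764 0.7152 0 0 0 0.3456 6; 0.5764 0.7152 0 0 0 0.3456 6; 0.5764 0.7152 0 0 0 0.3456 6; 0.5764 0.7152 0 0 0 0.3456 6; 0.5764 0.7152 0 0 0 0.3456 6; 0.5764 0.7152 0 0 0 0.3456 6; 0.5764 0.7152 -0.08 0 0 0.3456 6; 0.5764 0.7152 -0.15 0 0 0.3456 6; 0.5764 0.7152 -0.21 0 0 0.3456 6; 0.5764 0.7152 -0.26 0 0 0.3456 6; 0.5764 0.7152 -0.286 0 0 0.3456 6; 0.5764 0.7152 -0.286 0 0 0.3456 6; 0.5764 0.7152 -0.286 0 0 0.3456 6"
}}

```text
clock: 1.77
eef_pos: [557.5, -206.9, 110.0]
orientation: [-179.9, -0.0, 87.7]
force: [0.1, 0.5, 0.4]
finger_gap: 0.7
finger_force: 0.0
```

```bash
cat > look.py <<'E'
import sys; from cell import manip; import cv2,pickle,numpy as np
s=manip.sense(); print({k:np.round(s[k],2) for k in("clock","eef_pos","orientation","force","finger_gap")},manip.tcp_to_tips)
n=sys.argv[1]
d={k:manip.get_image(k) for k in("scene","top")}; pickle.dump(d,open(f"im{n}.pkl","wb"))
f=lambda k,a,b,c,e:cv2.resize(d[k]["image"][c:e,a:b,::-1],(800,300),interpolation=cv2.INTER_CUBIC)
cv2.imwrite(f"pics/v{n}.png",np.vstack([f("top",280,520,150,240),f("scene",260,500,140,230)]))
E
python3 look.py 1
```

```text
{'clock': np.float64(1.77), 'eef_pos': array([ 557.55, -206.88,  110.04]), 'orientation': array([-1.7993e+02, -2.0000e-02,  8.7720e+01]), 'force': array([0.12, 0.48, 0.41]), 'finger_gap': np.float64(0.7)} 22.0
```

View pics/v1.png

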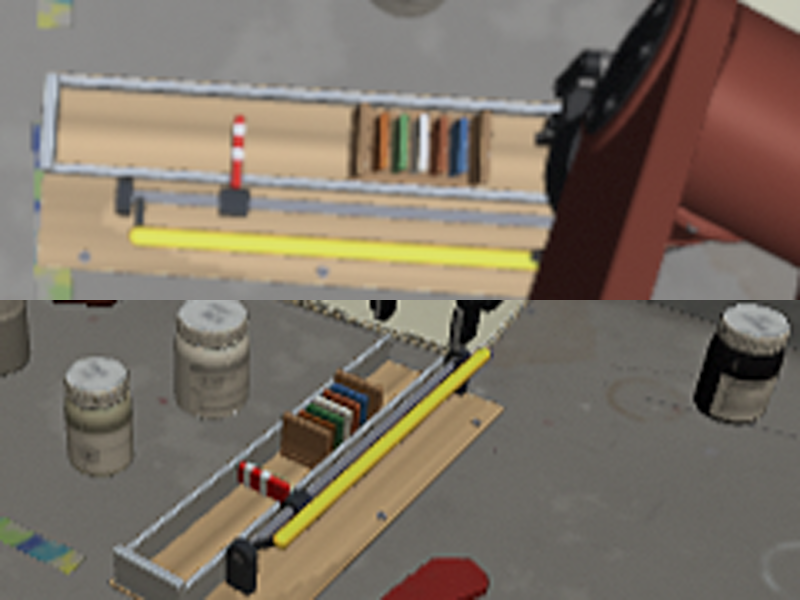

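The scene crop shows both fingers above the channel and bar, with the push finger at about (383,315) and the bar finger at about (460,340). The rack is still in place. I press the bar partway next, then measure.

Converted, -5.5 cm / 50 = -0.11, -5 cm / 50 = -0.1.

Call:
{"method": "jog_arm", "body": {
  "steps": "0 0 -0.02 0 0 0 6; 0 0 -0.04 0 0 0 6; 0 0 -0.05 0 0 0 6; 0 0 -0.06 0 0 0 6; 0 0 -0.07 0 0 0 6; 0 0 -0.08 0 0 0 6; 0 0 -0.09 0 0 0 6; 0 0 -0.1 0 0 0 6; 0 0 -0.11 0 0 0 6; 0 0 -0.11 0 0 0 6; 0 0 -0.11 0 0 0 6"
}}

```text
clock: 2.78
eef_pos: [559.4, -206.3, 55.6]
orientation: [179.9, 0.0, 87.8]
force: [0.9, 0.1, 2.5]
finger_gap: 0.703
finger_force: 1.6
```

```bash
python3 look.py 2
```

```text
{'clock': np.float64(2.78), 'eef_pos': array([ 559.4 , -206.34,   55.58]), 'orientation': array([1.7986e+02, 4.0000e-02, 8.7790e+01]), 'force': array([0.9 , 0.08, 2.51]), 'finger_gap': np.float64(0.7)} 22.0
```

View pics/v2.png

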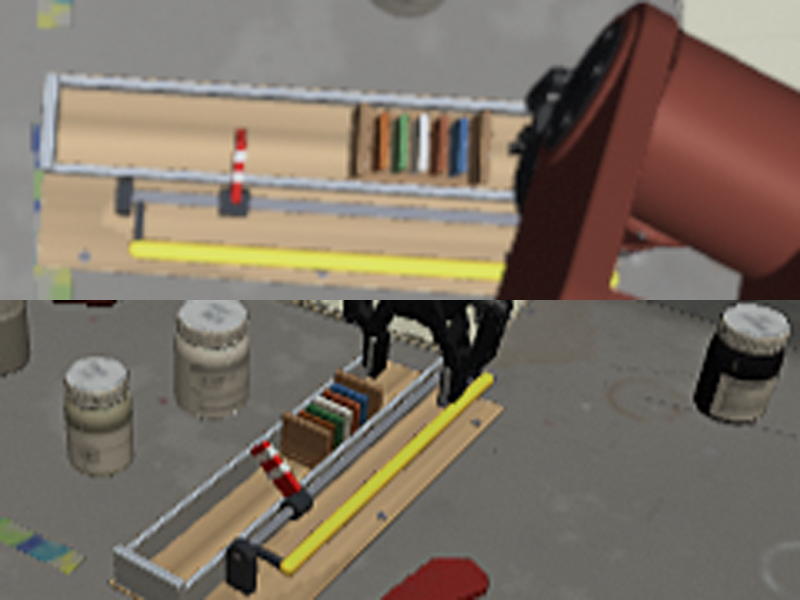

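The bar is pressed partway: the panel is tilted up at crop (275,465) and the bar finger is on the bar. I triangulate the bar end to get the gate angle.

```bash
cat > q.py <<'E'
import sys,pickle; from h import *
d=pickle.load(open(f"im{sys.argv[1]}.pkl","rb")); rows=[]; out=[]
a=np.radians(87.77);u=np.array([np.cos(a),np.sin(a)]);v=np.array([-u[1],u[0]]);O=np.array([600.1,-32.5])
L={}
for n,box in(("top",(290,490,190,250)),("scene",(290,430,140,250))):
    p=np.argwhere(mask(d[n],(22,150,120),(35,255,255),box))[:,::-1].astype(float)
    c=p.mean(0); w=np.linalg.svd(p-c)[2][0]; L[n]=(c,w)
    K,R,t=d[n]["intrinsics"],d[n]["R"],np.array(d[n]["t"]).reshape(3,1)
    P=K@np.hstack([R,t]); l=np.cross([*c,1],[*(c+w),1]); rows.append(l@P)  # image line -> plane
for x in(-60,40):  # bar = crossing of the two planes, cut at chute x
    A=np.array([r[:3] for r in rows]+[[*u,0]]); b=np.array([-rows[0][3],-rows[1][3],O@u+x])
    X=np.linalg.solve(A,b); y=(X[:2]-O)@v; z=X[2]; print("x",x,"bar y %.1f z %.1f q %.2f"%(y,z,.663-np.arctan2(z-36,y-43)),"r %.1f"%np.hypot(z-36,y-43))
E
python3 q.py 0; python3 q.py 2
```

```text
x -60 bar y 67.3 z 53.8 q 0.03 r 30.1
x 40 bar y 67.5 z 54.4 q 0.02 r 30.6
x -60 bar y 73.0 z 30.3 q 0.85 r 30.5
x 40 bar y 73.0 z 30.7 q 0.84 r 30.5
```

Converted, -0.9 cm / 50 = -0.018, -0.5 cm / 50 = -0.01.

Call:
{"method": "jog_arm", "body": {
  "steps": "0 0 -0.01 0 0 0 6; 0 0 -0.018 0 0 0 6; 0 0 -0.018 0 0 0 6; 0 0 -0.018 0 0 0 6"
}}

```text
clock: 3.22
eef_pos: [560.2, -206.7, 47.3]
orientation: [179.8, 0.1, 87.8]
force: [4.7, 0.3, 4.6]
finger_gap: 0.702
finger_force: 3.4
```

```bash
python3 look.py 3; python3 q.py 3
```

```text
{'clock': np.float64(3.22), 'eef_pos': array([ 560.18, -206.67,   47.29]), 'orientation': array([1.7975e+02, 8.0000e-02, 8.7790e+01]), 'force': array([4.74, 0.31, 4.63]), 'finger_gap': np.float64(0.7)} 22.0
x -60 bar y 71.6 z 21.9 q 1.12 r 31.9
x 40 bar y 71.6 z 22.1 q 1.12 r 31.8
```

View pics/v3.png

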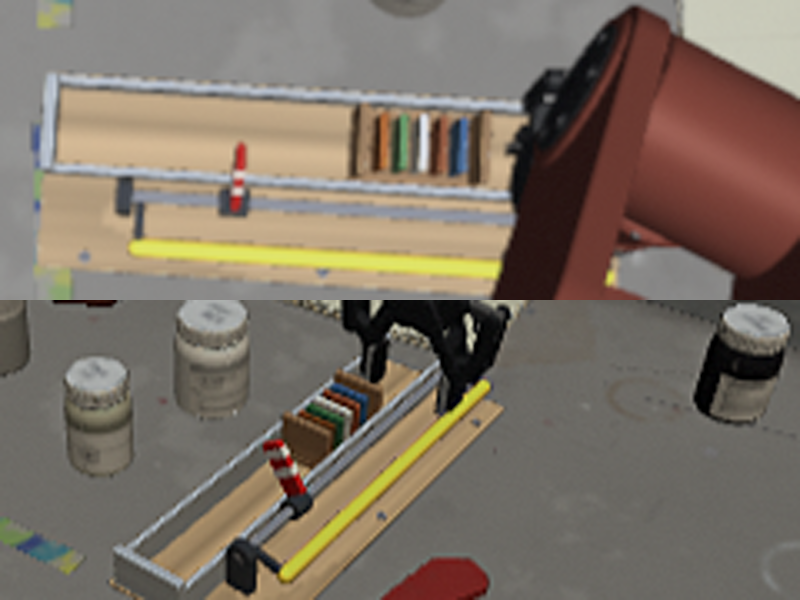

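The gate is at q ≈ 1.1 and the panel stands up beside the channel at crop (285,470). I start the push slowly and check before the rack reaches the gate.

Converted, 4 cm / 50 = 0.08, 3.8 cm / 50 = 0.076.

Call:
{"method": "jog_arm", "body": {
  "steps": "0.002 0.01 -0.002 0 0 0 6; 0.0026 0.02 -0.002 0 0 0 6; 0.003 0.028 -0.002 0 0 0 6; 0.0032 0.036 -0.002 0 0 0 6; 0.0036 0.044 -0.002 0 0 0 6; 0.004 0.052 -0.002 0 0 0 6; 0.0042 0.06 -0.002 0 0 0 6; 0.0046 0.068 -0.002 0 0 0 6; 0.0048 0.076 -0.002 0 0 0 6; 0.0052 0.08 -0.002 0 0 0 6; 0.0052 0.08 -0.002 0 0 0 6"
}}

```text
clock: 4.23
eef_pos: [563.0, -168.5, 46.8]
orientation: [179.7, 0.3, 87.9]
force: [5.5, -3.9, 3.1]
finger_gap: 0.701
finger_force: 4.2
```

```bash
python3 look.py 4; python3 q.py 4
```

```text
{'clock': np.float64(4.23), 'eef_pos': array([ 563.05, -168.5 ,   46.78]), 'orientation': array([179.69,   0.31,  87.9 ]), 'force': array([ 5.49, -3.86,  3.12]), 'finger_gap': np.float64(0.7)} 22.0
x -60 bar y 72.8 z 26.4 q 0.97 r 31.3
x 40 bar y 73.2 z 27.3 q 0.94 r 31.4
```

View pics/v4.png

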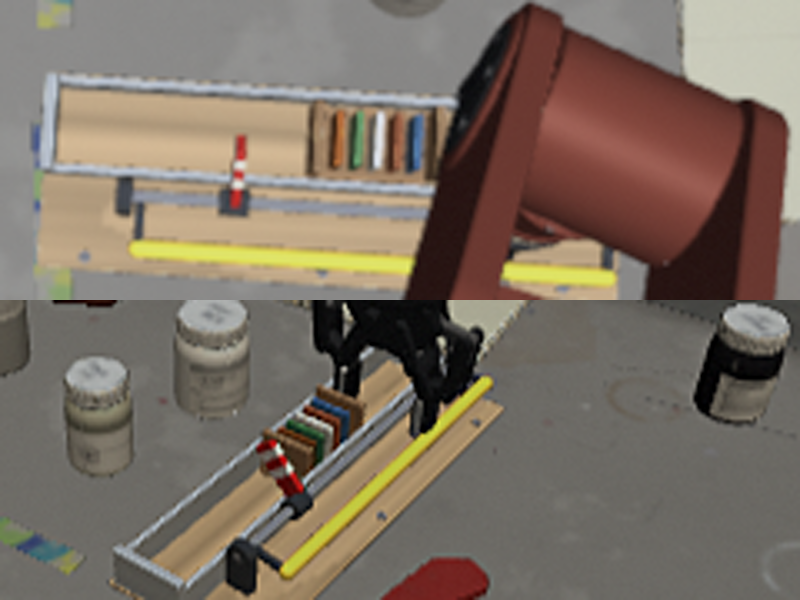

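The gate sagged to q ≈ 0.95. The side force suggests the bar is riding on the bar finger's outer edge. The rack is still upstream, so I back off, shift about 4 mm to the bar's side and press again.

Converted, 1.4 cm / 50 = 0.028, 1 cm / 50 = 0.02.

Call:
{"method": "jog_arm", "body": {
  "steps": "0 -0.01 0.006 0 0 0 6; -0.002 -0.016 0.018 0 0 0 6; -0.008 -0.016 0.028 0 0 0 6; -0.008 -0.016 0.028 0 0 0 6; -0.008 -0.016 0.02 0 0 0 6; -0.008 -0.016 0.012 0 0 0 6; -0.008 -0.016 0.004 0 0 0 6; -0.008 -0.016 -0.002 0 0 0 6; -0.008 -0.016 -0.002 0 0 0 6; -0.008 -0.016 -0.002 0 0 0 6"
}}

```text
clock: 5.17
eef_pos: [562.2, -174.6, 47.0]
orientation: [179.3, 0.1, 87.7]
force: [10.3, 3.0, 5.9]
finger_gap: 0.704
finger_force: 5.9
```

```bash
python3 look.py 5; python3 q.py 5
```

```text
{'clock': np.float64(5.17), 'eef_pos': array([ 562.2 , -174.58,   47.03]), 'orientation': array([1.7931e+02, 7.0000e-02, 8.7710e+01]), 'force': array([10.32,  2.95,  5.88]), 'finger_gap': np.float64(0.7)} 22.0
x -60 bar y 71.9 z 23.3 q 1.08 r 31.6
x 40 bar y 72.3 z 24.0 q 1.05 r 31.6
```

```bash
python3 - <<'E'
import pickle,cv2
d=pickle.load(open("im5.pkl","rb"))["scene"]["image"]
cv2.imwrite("pics/z5.png",cv2.resize(d[130:190,345:425,::-1],(800,600),interpolation=cv2.INTER_CUBIC))
E
```

```text
(no output)
```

View pics/z5.png

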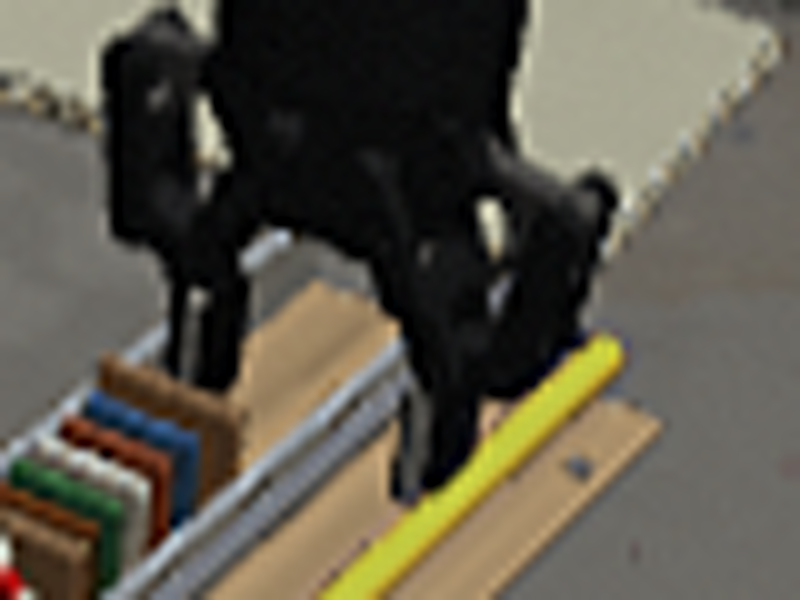

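The zoom shows the thin fingertip at (430,490) has slipped to the inner side of the bar. I lift clear, widen to 67 mm so the tip sits over the bar, and press again.

Converted, 5.2 cm / 50 = 0.104, 0.12 cm / 50 = 0.0024.

Call:
{"method": "jog_arm", "body": {
  "steps": "0 0 0.03 0 0 0 6; 0 0 0.07 0 0 0 6.4; 0 0 0.104 0 0 0 6.7; 0.002 0 0.104 0 0 0 6.7; 0.0024 0 0.104 0 0 0 6.7; 0.0024 0 0.104 0 0 0 6.7; 0.0024 0 0.084 0 0 0 6.7; 0.0024 0 0.068 0 0 0 6.7; 0.0024 0 0.056 0 0 0 6.7; 0.0024 0 0.044 0 0 0 6.7; 0.0024 0 0.032 0 0 0 6.7; 0.0024 0 0.02 0 0 0 6.7; 0.0024 0 0.012 0 0 0 6.7; 0.0024 0 0.012 0 0 0 6.7; 0.0024 0 0.012 0 0 0 6.7"
}}

```text
clock: 6.52
eef_pos: [549.0, -173.0, 44.7]
orientation: [-178.8, -0.2, 87.9]
force: [-11.7, -2.8, 0.8]
finger_gap: 0.785
finger_force: 6.0
```

```bash
python3 look.py 6; python3 q.py 6
```

```text
{'clock': np.float64(6.52), 'eef_pos': array([ 549.04, -172.98,   44.74]), 'orientation': array([-1.7879e+02, -1.7000e-01,  8.7930e+01]), 'force': array([-11.67,  -2.84,   0.8 ]), 'finger_gap': np.float64(0.79)} 22.0
x -60 bar y 73.1 z 26.8 q 0.96 r 31.4
x 40 bar y 73.1 z 26.8 q 0.96 r 31.5
```

The tip is only about 4 mm thick and has now slipped to the outer side of the bar. I lift free to get a clean reference, then follow the bar's arc on the way down.

Converted, 4.5 cm / 50 = 0.09, 4 cm / 50 = 0.08.

Call:
{"method": "jog_arm", "body": {
  "steps": "0 0 0.04 0 0 0 6.7; 0 0 0.08 0 0 0 6.7; 0.006 0 0.09 0 0 0 6.7; 0.006 0 0.09 0 0 0 6.7; 0.006 0 0.09 0 0 0 6.7"
}}

```text
clock: 7.03
eef_pos: [561.0, -173.9, 94.4]
orientation: [-180.0, -0.0, 87.8]
force: [-0.7, -0.0, -0.6]
finger_gap: 0.788
finger_force: 0.0
```

```bash
python3 look.py 7; python3 q.py 7
```

```text
{'clock': np.float64(7.03), 'eef_pos': array([ 560.99, -173.92,   94.45]), 'orientation': array([-1.7997e+02, -1.0000e-02,  8.7800e+01]), 'force': array([-0.72, -0.01, -0.59]), 'finger_gap': np.float64(0.79)} 22.0
x -60 bar y 66.3 z 52.1 q 0.06 r 28.3
x 40 bar y 66.4 z 52.6 q 0.05 r 28.7
```

Converted, -4.75 cm / 50 = -0.095, -2.45 cm / 50 = -0.049.

Call:
{"method": "jog_arm", "body": {
  "steps": "0.002 0 -0.018 0 0 0 6.7; 0.002 0 -0.026 0 0 0 6.7; -0.0016 0 -0.032 0 0 0 6.7; -0.0052 0 -0.037 0 0 0 6.7; -0.0076 0 -0.043 0 0 0 6.7; -0.0098 0 -0.049 0 0 0 6.7; -0.0112 0 -0.055 0 0 0 6.7; -0.012 0 -0.062 0 0 0 6.7; -0.012 0 -0.068 0 0 0 6.7; -0.0114 0 -0.074 0 0 0 6.7; -0.01 0 -0.08 0 0 0 6.7; -0.0084 0 -0.087 0 0 0 6.7; -0.0066 0 -0.092 0 0 0 6.7; -0.006 0 -0.095 0 0 0 6.7; -0.006 0 -0.095 0 0 0 6.7"
}}

```text
clock: 8.38
eef_pos: [552.4, -172.9, 44.9]
orientation: [-179.3, -0.1, 87.9]
force: [-7.5, -0.1, 2.7]
finger_gap: 0.783
finger_force: 3.0
```

```bash
python3 look.py 8; python3 q.py 8
```

```text
{'clock': np.float64(8.38), 'eef_pos': array([ 552.44, -172.94,   44.91]), 'orientation': array([-1.7927e+02, -1.4000e-01,  8.7850e+01]), 'force': array([-7.45, -0.12,  2.69]), 'finger_gap': np.float64(0.78)} 22.0
x -60 bar y 71.7 z 21.3 q 1.14 r 32.2
x 40 bar y 71.6 z 22.3 q 1.11 r 31.7
```

The bare 4 mm tip is too marginal on the round bar. I lift and yaw the gripper 25°, so the 22 mm pad lies across the bar with the push finger leading, and widen it to 75 mm.

Converted, 4.8 cm / 50 = 0.096, 4 cm / 50 = 0.08, 25 degrees / 180 = 0.1389.

Call:
{"method": "jog_arm", "body": {
  "steps": "0 0 0.04 0 0 0 6.7; 0 -0.01 0.08 0 0 0 6.7; 0 -0.04 0.096 0 0 0.0389 7; 0.0014 -0.04 0.096 0 0 0.0778 7.3; 0.0014 -0.04 0.096 0 0 0.1167 7.55; 0.0014 -0.04 0.096 0 0 0.1389 7.55; 0.0014 -0.04 0.096 0 0 0.1389 7.55; 0.0014 -0.04 0.08 0 0 0.1389 7.55; 0.0014 -0.04 0.068 0 0 0.1389 7.55; 0.0014 -0.04 0.056 0 0 0.1389 7.55; 0.0014 -0.04 0.044 0 0 0.1389 7.55; 0.0014 -0.04 0.034 0 0 0.1389 7.55; 0.0014 -0.04 0.024 0 0 0.1389 7.55; 0.0014 -0.04 0.014 0 0 0.1389 7.55; 0.0014 -0.04 0.006 0 0 0.1389 7.55; 0.0014 -0.04 0.002 0 0 0.1389 7.55; 0.0014 -0.04 0.002 0 0 0.1389 7.55"
}}

```text
clock: 9.9
eef_pos: [558.3, -193.9, 47.9]
orientation: [-180.0, -0.0, 112.8]
force: [-2.3, -0.7, 3.6]
finger_gap: 0.888
finger_force: 1.4
```

```bash
python3 look.py 9; python3 q.py 9
```

```text
{'clock': np.float64(9.9), 'eef_pos': array([ 558.34, -193.89,   47.93]), 'orientation': array([-1.7996e+02, -5.0000e-02,  1.1279e+02]), 'force': array([-2.26, -0.73,  3.59]), 'finger_gap': np.float64(0.89)} 22.0
x -60 bar y 72.7 z 25.5 q 1.00 r 31.5
x 40 bar y 73.0 z 26.4 q 0.97 r 31.5
```

Force is now nearly all vertical and the gate is at q ≈ 1.0. I press 3 mm more, push 40 mm and recheck.

Converted, 4 cm / 50 = 0.08, 2.5 cm / 50 = 0.05.

Call:
{"method": "jog_arm", "body": {
  "steps": "0 0 -0.006 0 0 0 7.55; 0.0004 0.01 -0.006 0 0 0 7.55; 0.0008 0.02 -0.006 0 0 0 7.55; 0.0012 0.03 -0.006 0 0 0 7.55; 0.0016 0.04 -0.006 0 0 0 7.55; 0.002 0.05 -0.006 0 0 0 7.55; 0.0024 0.06 -0.006 0 0 0 7.55; 0.0028 0.07 -0.006 0 0 0 7.55; 0.0032 0.08 -0.006 0 0 0 7.55; 0.0032 0.08 -0.006 0 0 0 7.55"
}}

```text
clock: 10.83
eef_pos: [560.9, -152.9, 46.1]
orientation: [179.9, -0.0, 112.8]
force: [0.4, -1.8, 3.4]
finger_gap: 0.882
finger_force: 2.1
```

```bash
python3 look.py 10; python3 q.py 10
```

```text
{'clock': np.float64(10.83), 'eef_pos': array([ 560.87, -152.92,   46.14]), 'orientation': array([ 1.7993e+02, -1.0000e-02,  1.1283e+02]), 'force': array([ 0.38, -1.79,  3.37]), 'finger_gap': np.float64(0.88)} 22.0
x -60 bar y 72.1 z 23.5 q 1.07 r 31.7
x 40 bar y 72.8 z 25.2 q 1.01 r 31.7
```

View pics/v10.png

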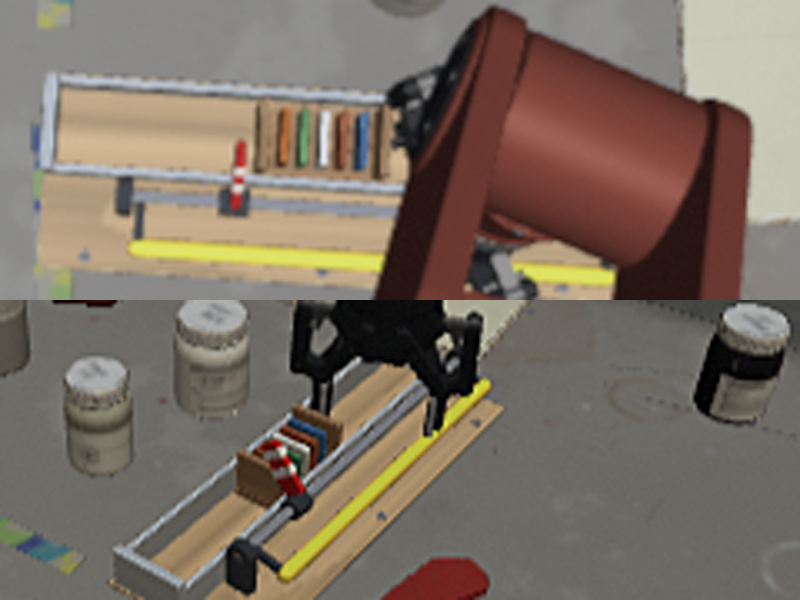

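The view shows the bar finger on top of the bar at (432,430), the push finger behind the rack at (320,400), and the panel up and clear of the rack's front. I continue through the gate.

Converted, 6.5 cm / 50 = 0.13, 6 cm / 50 = 0.12.

Call:
{"method": "jog_arm", "body": {
  "steps": "0.0004 0.01 -0.001 0 0 0 7.55; 0.0008 0.02 -0.001 0 0 0 7.55; 0.0012 0.03 -0.001 0 0 0 7.55; 0.0016 0.04 -0.001 0 0 0 7.55; 0.002 0.05 -0.001 0 0 0 7.55; 0.0024 0.06 -0.001 0 0 0 7.55; 0.0028 0.07 -0.001 0 0 0 7.55; 0.0032 0.08 -0.001 0 0 0 7.55; 0.0036 0.09 -0.001 0 0 0 7.55; 0.004 0.1 -0.001 0 0 0 7.55; 0.0044 0.11 -0.001 0 0 0 7.55; 0.0046 0.12 -0.001 0 0 0 7.55; 0.005 0.13 -0.001 0 0 0 7.55"
}}

```text
clock: 12.02
eef_pos: [563.0, -89.7, 45.6]
orientation: [-180.0, 0.1, 112.8]
force: [-0.0, -5.2, 5.0]
finger_gap: 0.886
finger_force: 3.2
```

```bash
python3 look.py 11; python3 q.py 11
```

```text
{'clock': np.float64(12.02), 'eef_pos': array([563.02, -89.7 ,  45.65]), 'orientation': array([-1.7997e+02,  9.0000e-02,  1.1280e+02]), 'force': array([-0.04, -5.22,  4.98]), 'finger_gap': np.float64(0.89)} 22.0
x -60 bar y 72.3 z 23.4 q 1.07 r 31.9
x 40 bar y 72.6 z 24.2 q 1.04 r 31.8
```

Converted, 6 cm / 50 = 0.12, 0.04 cm / 50 = 0.0008.

Call:
{"method": "jog_arm", "body": {
  "steps": "0.0004 0.01 0 0 0 0 7.55; 0.0008 0.02 0 0 0 0 7.55; 0.0012 0.03 0 0 0 0 7.55; 0.0016 0.04 0 0 0 0 7.55; 0.002 0.05 0 0 0 0 7.55; 0.0024 0.06 0 0 0 0 7.55; 0.0028 0.07 0 0 0 0 7.55; 0.0032 0.08 0 0 0 0 7.55; 0.0036 0.09 0 0 0 0 7.55; 0.004 0.1 0 0 0 0 7.55; 0.0042 0.108 0 0 0 0 7.55; 0.0044 0.114 0 0 0 0 7.55; 0.0046 0.12 0 0 0 0 7.55; 0.0046 0.12 0 0 0 0 7.55"
}}

```text
clock: 13.28
eef_pos: [564.9, -29.1, 45.3]
orientation: [-179.9, 0.0, 112.8]
force: [0.4, -3.3, 4.1]
finger_gap: 0.89
finger_force: 2.6
```

```bash
python3 look.py 12; python3 q.py 12; python3 - <<'E'
import pickle; from h import *
# rack front edge: colour along channel centre line in top view between x=90..118
d=pickle.load(open("im12.pkl","rb"));a=np.radians(87.77);u=np.array([np.cos(a),np.sin(a)]);v=np.array([-u[1],u[0]]);O=np.array([600.1,-32.5])
for y in(-8,8):print([(x,d["top"]["image"][tuple(np.round(proj(d["top"],[*(O+x*u+y*v),46])[::-1]).astype(int))].tolist()) for x in range(84,124,2)])
E
```

```text
{'clock': np.float64(13.28), 'eef_pos': array([564.85, -29.07,  45.26]), 'orientation': array([-179.95,    0.  ,  112.81]), 'force': array([ 0.35, -3.34,  4.07]), 'finger_gap': np.float64(0.89)} 22.0
x -60 bar y 72.1 z 22.6 q 1.10 r 32.0
x 40 bar y 72.1 z 22.5 q 1.10 r 32.0
[(84, [106, 139, 98]), (86, [132, 121, 90]), (88, [164, 134, 105]), (90, [150, 121, 94]), (92, [141, 98, 62]), (94, [181, 114, 61]), (96, [156, 97, 57]), (98, [135, 106, 79]), (100, [165, 135, 105]), (102, [146, 118, 92]), (104, [146, 118, 92]), (106, [107, 86, 65]), (108, [139, 113, 88]), (110, [152, 124, 97]), (112, [140, 121, 104]), (114, [149, 156, 162]), (116, [176, 185, 197]), (118, [177, 186, 197]), (120, [165, 171, 179]), (122, [124, 124, 123])]
[(84, [111, 160, 114]), (86, [130, 156, 113]), (88, [158, 129, 101]), (90, [150, 122, 94]), (92, [120, 92, 68]), (94, [124, 73, 39]), (96, [176, 109, 61]), (98, [167, 116, 76]), (100, [158, 129, 101]), (102, [151, 123, 96]), (104, [120, 96, 74]), (106, [104, 83, 64]), (108, [152, 124, 97]), (110, [133, 109, 85]), (112, [126, 126, 127]), (114, [182, 190, 200]), (116, [176, 184, 197]), (118, [172, 179, 189]), (120, [144, 150, 159]), (122, [84, 98, 139])]
```

The front board is about 2 mm from the stop, so I press it home gently and read the force.

Converted, 0.6 cm / 50 = 0.012, 0.4 cm / 50 = 0.008.

Call:
{"method": "jog_arm", "body": {
  "steps": "0.0002 0.004 0 0 0 0 7.55; 0.0002 0.008 0 0 0 0 7.55; 0.0004 0.012 0 0 0 0 7.55; 0.0004 0.012 0 0 0 0 7.55; 0.0004 0.012 0 0 0 0 7.55"
}}

```text
clock: 13.8
eef_pos: [564.7, -27.4, 45.4]
orientation: [-179.7, 0.3, 112.8]
force: [-2.2, -17.4, 6.0]
finger_gap: 0.883
finger_force: 9.8
```

The rack is home: force rose to 17 N with the tool stopped. I back off slightly and lift, letting the gate shut behind it.

Converted, -23 cm / 50 = -0.46, -20 cm / 50 = -0.4.

Call:
{"method": "jog_arm", "body": {
  "steps": "0 -0.008 0 0 0 0 7.55; 0 -0.012 0 0 0 0 7.55; 0 -0.012 0.008 0 0 0 7.55; 0 -0.012 0.02 0 0 0 7.55; 0 -0.012 0.032 0 0 0 7.55; 0 -0.012 0.044 0 0 0 7.55; 0 -0.012 0.056 0 0 0 7.55; 0 -0.012 0.068 0 0 0 7.55; 0 -0.012 0.084 0 0 0 7.55; 0 -0.012 0.12 0 0 0 7.55; 0 -0.012 0.18 0 0 0 7.55; 0 -0.012 0.24 0 0 0 7.55; 0 -0.08 0.3 0 0 0 7.55; 0 -0.16 0.3 0 0 0 7.55; 0 -0.24 0.3 0 0 0 7.55; 0 -0.32 0.3 0 0 0 7.55; 0 -0.4 0.3 0 0 0 7.55; 0 -0.46 0.3 0 0 0 7.55; 0 -0.46 0.3 0 0 0 7.55; 0 -0.46 0.3 0 0 0 7.55"
}}

```text
clock: 15.47
eef_pos: [565.0, -254.7, 195.7]
orientation: [180.0, -0.0, 112.6]
force: [-0.2, 0.5, 0.2]
finger_gap: 0.884
finger_force: 0.0
```

```bash
python3 look.py 13; python3 q.py 13; python3 - <<'E'
import pickle; from h import *
d=pickle.load(open("im13.pkl","rb"))["top"];a=np.radians(87.77);u=np.array([np.cos(a),np.sin(a)]);v=np.array([-u[1],u[0]]);O=np.array([600.1,-32.5])
for y in(-12,0):print([(x,d["image"][tuple(np.round(proj(d,[*(O+x*u+y*v),46])[::-1]).astype(int))].tolist()) for x in list(range(24,42,2))+list(range(100,118,2))])
d0=pickle.load(open("im0.pkl","rb"))["top"]
for n,b,lo,hi in(("rib",(320,380,245,285),(0,120,80),(8,255,255)),("jar1",(330,366,100,140),(0,0,150),(180,60,255)),("jar2",(388,428,110,155),(0,0,150),(180,60,255))):
    print(n,*[np.argwhere(mask(D,lo,hi,b)).mean(0).round(1) for D in(d0,d)])
E
```

```text
{'clock': np.float64(15.47), 'eef_pos': array([ 565.01, -254.66,  195.66]), 'orientation': array([ 1.7998e+02, -2.0000e-02,  1.1261e+02]), 'force': array([-0.22,  0.53,  0.24]), 'finger_gap': np.float64(0.88)} 22.0
x -60 bar y 67.2 z 53.5 q 0.04 r 29.8
x 40 bar y 67.3 z 53.9 q 0.03 r 30.2
[(24, [184, 160, 129]), (26, [183, 161, 130]), (28, [182, 159, 129]), (30, [184, 160, 130]), (32, [177, 154, 123]), (34, [161, 136, 106]), (36, [155, 131, 101]), (38, [157, 135, 103]), (40, [143, 116, 91]), (100, [158, 111, 76]), (102, [161, 131, 103]), (104, [148, 120, 93]), (106, [106, 84, 64]), (108, [113, 91, 70]), (110, [149, 122, 96]), (112, [150, 131, 113]), (114, [159, 160, 161]), (116, [173, 181, 193])]
[(24, [165, 144, 117]), (26, [165, 145, 117]), (28, [165, 144, 116]), (30, [165, 145, 116]), (32, [162, 140, 112]), (34, [152, 126, 99]), (36, [149, 122, 96]), (38, [134, 109, 84]), (40, [117, 95, 73]), (100, [159, 131, 102]), (102, [156, 127, 99]), (104, [128, 104, 80]), (106, [95, 76, 57]), (108, [149, 121, 94]), (110, [144, 118, 92]), (112, [156, 147, 140]), (114, [174, 182, 194]), (116, [172, 181, 192])]
rib [264.7 349.7] [264.7 349.7]
jar1 [118. 349.] [117.9 349.1]
jar2 [131.3 409. ] [132.  408.8]
```

The rack is against the stop, the gate reads shut as it did at the start, and the jars and rib have not moved. I hand in.

```bash
python3 -c "from cell import manip; print(manip.hand_in())"
```

```text
the job is handed in; nothing more can be done
None
```

The rack sits home against the end stop with the gate shut behind it and the jars and rib undisturbed by my measurements; the job is handed in at about 15.5 s, but the hand-in returned no verdict.

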